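Roll a mill jar up the loading chute onto the jar mill and shut the keeper

ROBOT

A 6-joint arm with a two-finger parallel gripper is mounted at the origin on the work surface. World frame = base frame: x ahead of the robot, y to its left, z up, the work surface at z = 0. Lengths are in m, angles in rad, forces in N, time in s.
With the tool pointing down it reaches from about 0.25 to 0.725 m from the base axis. Payload 9.7 kg.
Tool frame: the origin (TCP) lies midway between the tips of the shut fingers; the grasp point (between the pads) lies 19 mm behind it (hold_point_z is the z of the grasp point in the tool frame, in m); z points along the fingers, y is the direction in which the jaws open and shut (so a half turn about z gives the same grasp; the last joint's range is limited). The gripper opens to 85 mm and grips with 20 to 120 N. Pads are 22 mm wide; open, the fingers measure 114 mm over their backs; the gripper's body (76 mm by 85 mm) begins 54 mm behind the grasp point. The pads swing forward as they close: fully open they stand 13 mm farther back than shut.
Start: joints at [1.297, 0.087, 0.176, 1.66, 0, 1.571], TCP at [0.149, 0.53, 0.231] pointing down, gripper open.
Joint ranges: [-3.13, 3.13], [-0.85, 1.81], [-1.15, 1.24], [-2.2, 2.28], [-1.44, 1.52], [-3.14, 3.14]. Speed limits (rad/s): [2.22, 2.22, 2.57, 3.14, 3.14, 3.14].

INTERFACE

Orientations are given as a rotation vector (axis times angle).
In Python, from plant import read_state, capture, get_calibration, sign_off, hold_point_z gives the robot as it stands. The module is installed in compiled form; this text tells all that it offers.
- The arm moves only by the tool move_arm, never from a script. Its argument "series" is a list that holds one entry, the list of rows, each a list of 7 numbers: the shift along the tool's x, y, z scaled (see below), then the turn, a rotation vector about the tool's x, y, z scaled (see below), then the closure, from -1 (fully open) to 1 (shut). A call has exactly 8 rows; each row is the pose to reach, as a shift and turn from the pose commanded when the call began, along the tool's axes at that moment, turning the shorter way round; what a row does not reach only later rows make up. The controller multiplies each number of a shift by 300 mm and each number of a turn by pi rad. A row lasts 1/8 s, in which the tool goes at most 62.5 mm and 10.7 degrees, less where a joint would pass 70% of its speed; a pose out of reach is approached as far as the arm can. A call with a number of a shift or a turn outside -1 to 1 is refused whole. A call with a gripper value outside its range is refused whole. The fingers move at their own pace and stop on an object; "squeeze" is the grip in N (left out, the last holds). Time passes only in rows, so rows that repeat a pose let the fingers close, or fill a call up. It gives the time, the measured TCP pose, the force and the opening at its end, in the units of the state.
- read_state(): the state, without advancing time (a new reading comes with each control period).
- capture(name): name is "scene" or "top" or "wrist"; returns (picture, depth): 400x640x3 uint8, red, green, blue; 400x640 float32, m along the optical axis (not along the pixel's ray), 0 where there is no reading.
- get_calibration(name): a dict with "intrinsics" (3x3 intrinsics, pixels), "position" and "orientation" of the camera in the world; the wrist camera has in their place "tool_from_camera" (4x4, takes a point from camera to tool coordinates, whose origin is the TCP and whose axes are the flange's). Camera axes: x right, y down, z forward; pixel columns grow to the right and rows downward; lengths in m; the calibration is good to about 2 mm. The wrist camera is an equidistant fisheye: a pixel r from the principal point sees the ray r / f radians off the axis. A picture is of the moment at which its call begins: read the wrist's pose just before it. get_calibration takes no time and is no camera call.
- sign_off(): hands the job in, once; it reports no verdict.
The state is a dict: "time_s": time; "joint_pos": joint angles; "qvel": joint speeds; "joint_efforts": joint torques, N m; "eef_pos": TCP position; "eef_rot": TCP orientation; "force": force on the tool from outside, world axes, zero at the start; "wrist_torque": the same for the moment, N m; "width": finger opening in m.
Only numpy, scipy, OpenCV 4.12 (cv2) and the standard library are available. Lean on these libraries where they do the work, as an engineer would, in place of code of your own. Each camera call takes 0.05 s, during which the arm holds its last target.

TASK

Load the jar mill: with the fingertips push the white jar up its sloping loading chute, not letting it run back down, until it drops between the two rubber rollers, in front of the buffers, and stays there. Then push the open steel keeper bar round with a fingertip until it is fully shut across the top of the chute, behind the jar. Do not lift or knock the jar, and leave everything else on the bench where it is.

Things in the scene. Friction and masses are not known exactly. Their poses are not given: they have to be found in the camera images.
- mill: Bench jar mill, fixed; the whole machine is placed and turned anew each time. Origin on the bench below the middle between its two rollers; y is level and points uphill (chute, rollers, motor housing in turn), x level along the rollers, away from the robot, z up. Numbers in the other entries are in this frame, in mm. Base 200 wide (x), 460 long (y); bearing plates at x = +-72, 104 high.
- mill_chute_head (a point): Top edge of the chute floor, in its middle: y = -50, 79 high. The chute is a straight sheet-steel gutter sloping at 12 degrees, floor 124 wide between side walls (at x = +-64) that stand 22 above the floor.
- mill_chute_foot (a point): Low end of the chute floor, in its middle, at the inner face of the end lip: y = -262, 34 high. The lip is 3 thick and stands 15 above the floor.
- mill_idler (a point): Middle of the axis of the first (downhill) rubber roller: y = -31, 68 high, along x, 30 in diameter, turns freely. The second, stiff roller is its like at y = +31. The centre of the jar rises to about 128 over the first roller, then the jar drops home by itself.
- mill_seat (a point): Where the centre of the jar lies when it is home between the two rollers: y = 0, 119 high. The rubber buffers then clear it by about 4.
- mill_buffer (a point): Point midway between the faces of the two rubber buffers behind the jar: y = 49, 119 high (studs 22 across at x = +-32). The motor housing behind runs from y = 83 to 233, x = +-90, 143 high with a dial up to 161; belt guard on the robot's side at x = -99 to -129, y = -35 to 185, 105 high.
- mill_catch (a point): Top of the catch post into which the shut keeper points: x = -85, y = -54, 142 high (post 16 by 6).
- jar: White porcelain mill jar: glazed, slippery cylinder 90 mm in diameter, 110 long with its steel lid, 0.4 to 0.6 kg (pushing it up takes 1 to 15 N). Origin at its centre, own x = cylinder axis. It lies across the chute, so that it rolls along it; starts at rest against the low lip, centre at y = -239, 85 high, overhanging the lip by 10. Let go on the chute, it rolls back down.
- keeper (a joint): Angle of the keeper bar about its upright hinge, rad: 0 = wide open (bar pointing downhill and 15 degrees outward, away from the robot), 1.83 = fully shut (bar across the chute, pointing along the mill's -x, at y = -66). Seen from above it shuts clockwise. Stiff hinge: stays where it is left, takes about 1 N to move.
- keeper_hinge (a point): Hinge axis of the keeper, at mid-height of the bar: x = 88, y = -66, 130 high. The bar starts nearly open, its joint between 0 and 0.26.
- keeper_tip (a point): Free end of the keeper bar, 165 mm from the hinge axis, at mid-height. The bar is a flat steel strip standing on edge, 6 thick, 28 tall (116 to 144 above the bench); it swings level, over the chute's far wall (there under 100 high), and is pushed from its outer, downhill side.
- bowl: Bystander: small steel bowl, 110 mm wide, 45 mm high, on the bench on the far side of the mill. Origin at its underside.
- tape: Bystander: roll of paper tape lying flat, 100 mm across, 25 mm high, on the bench on the far side of the mill. Origin at its underside.
- pot_a: Bystander: small lidded glaze sample pot, 44 mm across, 58 mm high, standing on the bench beyond the low end of the chute. Origin at its underside.
- pot_b: Bystander: a second sample pot like pot_a, beside it. Origin at its underside.
- brush: Bystander: brush, 180 mm long, lying on the bench on the far side of the chute. Origin at its underside.
- knife: Bystander: flat glazing spatula, 190 mm long, lying beyond the motor housing. Origin at its underside.
- bucket: Bystander: open white tub, 144 mm across, 120 mm high, at the right of the bench. Origin at its underside.
- wrench: Bystander: wrench, 150 mm long, lying at the right of the bench. Origin at its underside.
Mind the look-alikes: they are no part of the job. What is shaped like the jar but orange or pink is not meant.

How it is judged:
By the outcome, as a careful person would: the job done as asked, in the order asked, and still so for the second after the job is handed in, with the robot touching nothing.
It also fails if it takes over 51 s, if anything falls off the work surface, if the arm or the gripper's body presses on something with over 40 N, if the wrist force passes 120 N, or if a joint passes its speed limit or range.

## Working session

There is one attempt and no reset: what is moved stays moved. The work goes in short steps, Python scripts to look and compute and a tool call to move; the robot and the scene stay as the last step left them, time stands still between calls to the robot, and variables do not carry over. Pictures are saved under pics/ and viewed, and the job is handed in when it is done.

Besides the shell and the picture viewer there is one more tool, called after "Emit:" as name([rows], argument=value, ...), one row to a line, values as JSON. move_arm: Moves the arm, as the interface text tells. Its arguments: {"type":"object","properties":{"series":{"type":"array","items":{"type":"array","items":{"type":"array","items":{"type":"number","minimum":-1,"maximum":1}}}},"squeeze":{"type":"number"}},"required":["series"]}

```bash
mkdir -p pics; ls; python3 - <<'E'
from plant import *
import cv2, numpy as np
s=read_state(); print({k:np.round(v,4).tolist() for k,v in s.items()}); print(hold_point_z)
for n in ["scene","top","wrist"]:
    p,d=capture(n); cv2.imwrite(f"pics/{n}0.png",p[:,:,::-1]); np.savez(f"{n}0.npz",p=p,d=d)
    print(n,{k:np.round(v,4).tolist() if not isinstance(v,str) else v for k,v in get_calibration(n).items()})
E
```

```text
pics
{'time_s': 0.0, 'joint_pos': [1.297, 0.0875, 0.1751, 1.6598, 0.0, 1.5708], 'qvel': [0.0007, 0.0008, 0.0006, -0.0013, 0.0026, -0.0012], 'joint_efforts': [0.0007, -52.0393, 46.4797, 0.0166, 0.0, 0.0], 'eef_pos': [0.1486, 0.5293, 0.2306], 'eef_rot': [-0.4287, -3.112, 0.0021], 'force': [0.442, -0.0306, -0.428], 'wrist_torque': [0.0317, 0.0118, -0.037], 'width': 0.0853}
-0.0187
scene {'intrinsics': [[484.8565, 0.0, 315.8608], [0.0, 484.8565, 207.9625], [0.0, 0.0, 1.0]], 'position': [1.5837, -0.4715, 1.0881], 'orientation': [-1.9633, -1.3152, 0.5699]}
top {'intrinsics': [[370.1482, 0.0, 321.8287], [0.0, 370.1482, 201.6524], [0.0, 0.0, 1.0]], 'position': [0.4921, -0.0425, 1.3925], 'orientation': [-2.2129, 2.1878, -0.0626]}
wrist {'intrinsics': [[309.7069, 0.0, 320.6164], [0.0, 309.7069, 198.648], [0.0, 0.0, 1.0]], 'tool_from_camera': [[0.0002, -0.9535, -0.3014, 0.0787], [1.0, 0.0005, -0.0008, 0.001], [0.0009, -0.3014, 0.9535, -0.1419], [0.0, 0.0, 0.0, 1.0]]}
```

View pics/scene0.png

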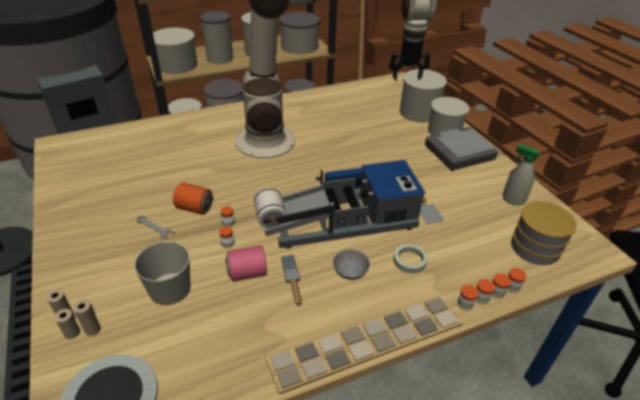

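View pics/top0.png

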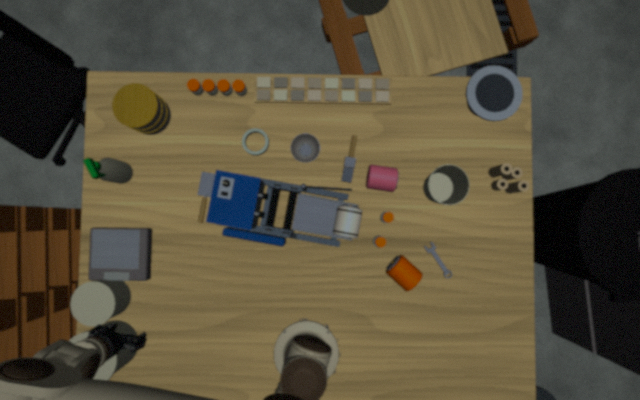

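View pics/wrist0.png

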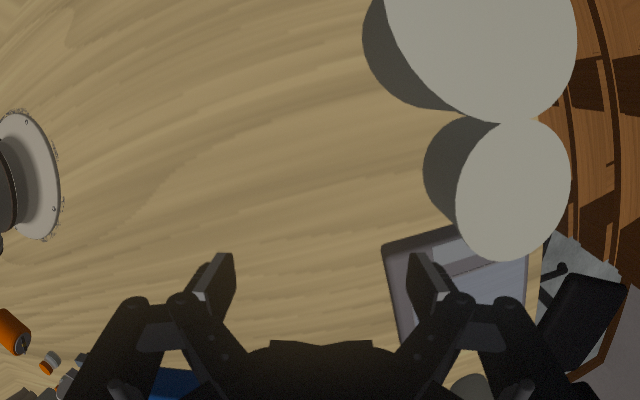

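```bash
cat > h.py <<'E'
import numpy as np, cv2
from scipy.spatial.transform import Rotation as R
from plant import *
def cam(n):
    c=get_calibration(n); return np.array(c["intrinsics"]),np.array(c["position"]),R.from_rotvec(c["orientation"]).as_matrix()
def pts(n,d):
    K,p,M=cam(n); v,u=np.mgrid[:400,:640]
    c=np.stack([(u-K[0,2])/K[0,0]*d,(v-K[1,2])/K[1,1]*d,d],-1)
    return c@M.T+p
def proj(n,X):
    K,p,M=cam(n); c=(np.atleast_2d(X)-p)@M; return c[:,:2]/c[:,2:]*K[0,0]+K[:2,2]
def ray(n,uv,z):
    K,p,M=cam(n); uv=np.atleast_2d(uv); r=np.c_[(uv-K[:2,2])/K[0,0],np.ones(len(uv))]@M.T
    return p+r*((z-p[2])/r[:,2])[:,None]
E
python3 - <<'E'
from h import *
for n,(a,b,c,e) in dict(top=(185,155,405,275),scene=(240,140,450,260)).items():
    z=np.load(n+"0.npz"); p=z["p"][b:e,a:c]
    cv2.imwrite(f"pics/{n}_crop.png",cv2.resize(p[:,:,::-1],None,fx=3.6,fy=3.6,interpolation=cv2.INTER_CUBIC))
z=np.load("top0.npz"); X=pts("top",z["d"])
h=X[155:275,185:405,2]
im=np.clip(h/0.18*255,0,255).astype(np.uint8)
cv2.imwrite("pics/topz.png",cv2.resize(cv2.applyColorMap(im,cv2.COLORMAP_JET),None,fx=3.6,fy=3.6,interpolation=0))
for r in range(180,245,6): print(r,(X[r,200:364:6,2]*1000).astype(int).tolist())
E
```

```text
180 [0, 1, 2, 142, 162, 149, 143, 140, 144, 142, 122, 36, 37, -1, 0, -2, 4, 3, 6, -1, 0, 1, 2, -2, 15, 20, 0, -5]
186 [5, 3, 4, 140, 159, 148, 138, 139, 142, 141, 102, 0, 101, 102, 32, 35, 29, 155, 142, 145, 143, 2, 5, 1, -2, -4, 2, 0]
192 [1, -2, 138, 146, 151, 146, 142, 143, 145, 136, 79, 30, 77, 79, 2, 81, 76, 0, 32, 32, 39, 30, 31, 36, 2, 1, 1, 1]
198 [8, 9, 142, 144, 142, 146, 145, 142, 146, 140, 53, 126, 80, 70, 0, 82, 3, 76, 73, 63, 61, 76, 0, 31, 34, -6, -1, 2]
204 [-2, 0, 143, 140, 139, 143, 141, 145, 145, 143, 26, 31, 82, -1, -2, 82, 78, 72, 73, 64, 65, 57, 51, 47, 86, 35, 64, 3]
210 [22, 0, 141, 145, 140, 143, 145, 141, 144, 122, 0, 30, 90, 1, 2, 82, 76, 73, 71, 66, 60, 61, 54, 111, 125, 132, 129, 3]
216 [18, -4, 145, 144, 140, 147, 142, 148, 140, 104, 128, 34, 81, 3, 70, 83, 80, 78, 72, 62, 63, 53, 51, 107, 125, 130, 124, 3]
222 [14, 3, 143, 144, 137, 142, 141, 149, 144, 78, 25, 79, 78, 2, 81, 76, 75, 76, 64, 62, 55, 51, 50, 121, 128, 129, 121, -1]
228 [6, 4, 0, 4, 107, 94, 44, 143, 143, 34, 33, 76, 102, 102, 82, 66, 76, 80, 69, 61, 56, 57, 46, 118, 129, 124, 118, 3]
234 [2, -2, -3, 2, 103, 105, 104, 103, 108, 102, 102, 71, 35, 35, 30, 138, 114, 36, 4, -1, 77, 49, 50, 123, 127, 124, 106, -1]
240 [4, 0, 5, 1, 2, 2, -3, 1, 0, 105, 107, 107, 103, 102, 100, 0, 1, 0, 34, 31, 38, 30, 28, -1, -1, 0, 3, -3]
```

View pics/top_crop.png

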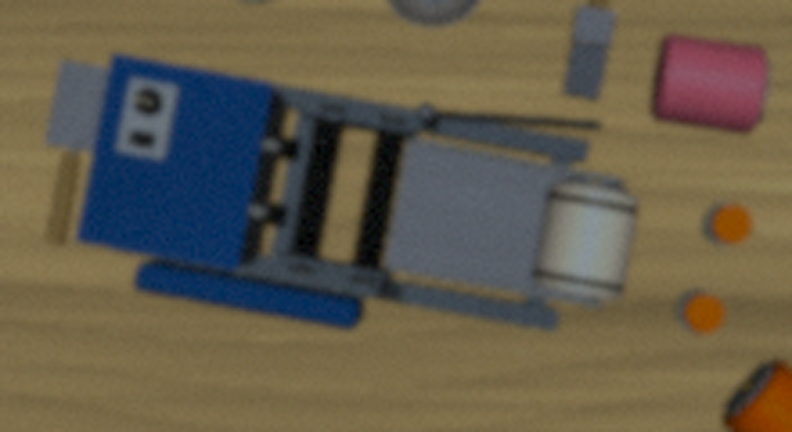

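View pics/scene_crop.png

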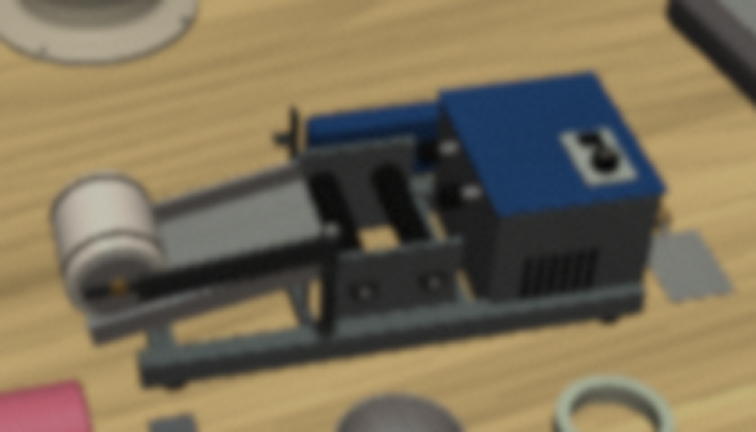

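View pics/topz.png

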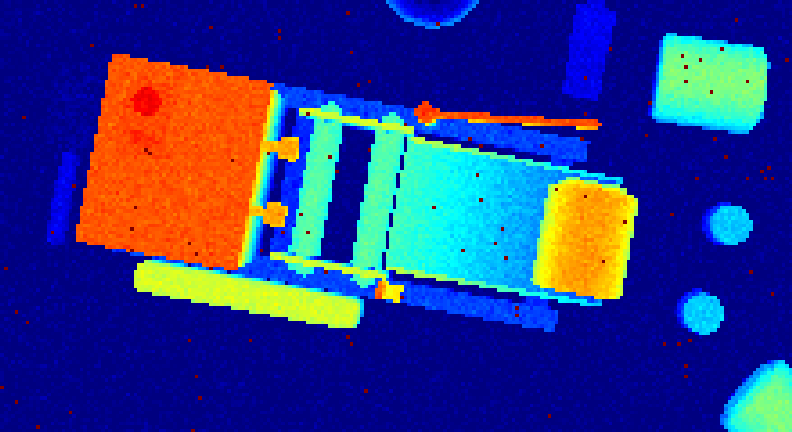

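```bash
python3 - <<'E'
from h import *
z=np.load("top0.npz"); X=pts("top",z["d"]); 
hsv=cv2.cvtColor(z["p"],cv2.COLOR_RGB2HSV)
def rect(m):
    n,l,s,c=cv2.connectedComponentsWithStats(m.astype(np.uint8)); i=1+s[1:,4].argmax(); m=l==i
    P=X[m]; r=cv2.minAreaRect((P[:,:2]*1000).astype(np.float32)); return r,np.median(P[:,2]),m.sum()
H=X[...,2]; g=np.zeros((400,640),bool); g[155:275,185:405]=1
r,zz,n=rect(g&(H>.13)&(H<.155)&(hsv[...,0]>100)&(hsv[...,1]>100)); print("housing",r,zz,n); print(cv2.boxPoints(r))
j=g.copy(); j[:,:325]=0; j[:190]=0;j[:,368:]=0
r,zz,n=rect(j&(H>.095)&(H<.14)); print("jar",r,zz,n); print(cv2.boxPoints(r))
b=np.zeros_like(g); b[225:250,218:290]=1
r,zz,n=rect(b&(H>.09)&(H<.115)); print("guard",r,zz,n); print(cv2.boxPoints(r))
k=np.zeros_like(g); k[182:192,298:356]=1
K=X[k&(H>.12)&(H<.155)]; print("keeper",len(K),K[K[:,1].argmin()],K[K[:,1].argmax()]); print(cv2.fitLine(K[:,:2].astype(np.float32),cv2.DIST_HUBER,0,.01,.01).ravel())
f=np.zeros_like(g); f[195:232,293:333]=1
F=X[f&(H>.04)&(H<.09)]; 
A=np.c_[F[:,:2],np.ones(len(F))]; s=np.linalg.lstsq(A,F[:,2],rcond=None)[0]; print("floor",s,np.degrees(np.arctan(np.hypot(*s[:2]))),"uphill yaw",np.degrees(np.arctan2(s[1],s[0])))
E
```

```text
housing ((556.5419921875, 248.7252197265625), (153.90237426757812, 176.96221923828125), 80.04127502441406) 0.14292262721627036 2032
[[456.08624 188.2353 ]
 [630.3821  157.63168]
 [656.99774 309.21515]
 [482.7019  339.81876]]
jar ((490.1767578125, -141.4395751953125), (87.91390991210938, 107.27117919921875), 80.9645004272461) 0.12440186055290103 754
[[ 430.30344  -176.4278  ]
 [ 536.2435   -193.27435 ]
 [ 550.05005  -106.451355]
 [ 444.11      -89.6048  ]]
guard ((431.7251281738281, 185.91552734375), (218.09690856933594, 30.19969940185547), 80.30584716796875) 0.10429125565919894 550
[[398.47833   80.966866]
 [428.24683   75.88157 ]
 [464.97192  290.8642  ]
 [435.20343  295.9495  ]]
keeper 134 [ 0.59741598 -0.15002916  0.14527757] [0.60555728 0.02249915 0.14495938]
[ 0.05625074  0.99841666  0.6022847  -0.05719446]
floor [0.04734476 0.19158491 0.04563631] 11.16376416864845 uphill yaw 76.11908362364434
```

```bash
cat >> h.py <<'E'
O=np.array([.5302,.0938,0]); YAW=np.radians(-9.7)
RM=R.from_euler('z',YAW).as_matrix()
def W(x,y,z): return O+RM@(np.array([x,y,z])/1000)
def toM(p): return RM.T@(np.asarray(p)-O)*1000
def ori(tilt,yawadd=0): # tool y=mill x, tool x uphill
    t=np.radians(tilt)
    M=np.array([[0,1,0],[np.cos(t),0,np.sin(t)],[np.sin(t),0,-np.cos(t)]])
    return R.from_matrix(RM)*R.from_euler('z',yawadd,degrees=True)*R.from_matrix(M)
def rel(p,o,st=None):
    s=st or read_state(); R0=R.from_rotvec(s["eef_rot"])
    sh=R0.inv().apply(np.asarray(p)-s["eef_pos"])/.3; tu=(R0.inv()*o).as_rotvec()/np.pi
    return np.round(np.r_[sh,tu],4)
def stat():
    s=read_state(); p=s["eef_pos"]; print("t",round(s["time_s"],2),"mill",np.round(toM(p),1),"F",np.round(RM.T@s["force"],2),"w",round(s["width"],4),"rv",np.round((ori(0).inv()*R.from_rotvec(s["eef_rot"])).as_rotvec(degrees=True),1),"j",np.round(s["joint_pos"],2)); return s
E
python3 - <<'E'
from h import *
Q=dict(head=(0,-50,79),id0=(-60,-31,68),id1=(60,-31,68),hinge=(88,-66,144),catch=(-85,-54,142),buf=(0,49,119),jar=(0,-239,130),h1=(-90,83,143),h2=(90,233,143),h3=(90,83,143),foot=(0,-262,34),wl=(64,-50,101))
d=np.radians(-75)-.15
Q["tip"]=(88+165*np.cos(d),-66+165*np.sin(d),144)
for n,(a,b,c,e) in dict(top=(185,155,405,275),scene=(240,140,450,260)).items():
    p=np.load(n+"0.npz")["p"][b:e,a:c,::-1]; im=cv2.resize(p,None,fx=3.6,fy=3.6,interpolation=cv2.INTER_CUBIC)
    for k,q in Q.items():
        u=(proj(n,W(*q))[0]-[a,b]+.5)*3.6-.5; cv2.circle(im,tuple(int(v) for v in u),3,(0,255,255),-1)
    cv2.imwrite(f"pics/{n}_ov.png",im)
P=W(0,-320,120);print(P,rel(P,ori(12)), [np.round(toM(v),0) for v in ray("top",[[388,216],[380,241]],.058)])
E
```

```text
[ 0.4762834  -0.22162511  0.12      ] [-1.7282 -2.1145  0.3713 -0.0491  0.0545  0.4649] [array([  44., -384.,   58.]), array([ -50., -371.,   58.])]
```

View pics/top_ov.png

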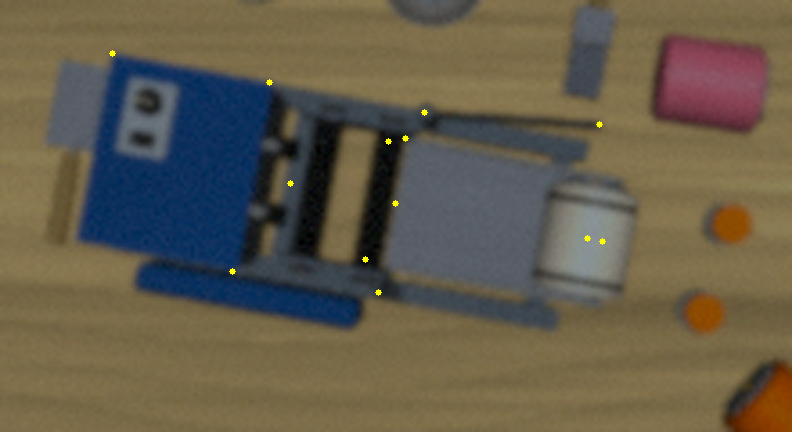

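View pics/scene_ov.png

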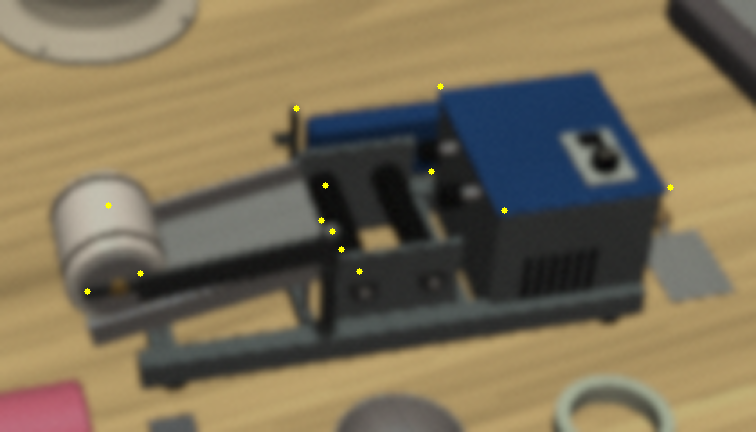

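Emit:
move_arm([
  [[-0.11,-0.13,0,0,0,0.03,-0.2],[-0.22,-0.25,0,0,0,0.06,-0.2],[-0.33,-0.38,0,0,0,0.09,-0.2],[-0.44,-0.5,0,0,0,0.12,-0.2],[-0.55,-0.63,0,0,0,0.15,-0.2],[-0.66,-0.75,0,0,0,0.18,-0.2],[-0.77,-0.88,0,0,0,0.21,-0.2],[-0.88,-1.0,0,0,0,0.24,-0.2]],
])

```text
time_s: 1.15
eef_pos: [0.322, 0.1677, 0.2313]
eef_rot: [1.548, 2.733, 0.0]
force: [0.5, 0.7, -0.1]
width: 0.0509
```

```bash
python3 -c "
from h import *
stat(); print(rel(W(0,-325,200),ori(12)))"
```

```text
t 1.15 mill [-217.6   37.8  231.3] F [ 0.32  0.79 -0.14] w 0.0509 rv [ -0.    0.  -40.6] j [ 0.48 -0.36 -0.22  1.71 -0.    1.51]
[-1.3901 -0.2374  0.1043 -0.0235  0.0638  0.225 ]
```

Emit:
move_arm([
  [[-0.12,-0.02,0,0,0.01,0.03,-0.2],[-0.25,-0.04,0,0,0.02,0.06,-0.2],[-0.37,-0.06,0,-0.01,0.03,0.09,-0.2],[-0.5,-0.08,0,-0.01,0.04,0.12,-0.2],[-0.62,-0.1,0,-0.015,0.045,0.15,-0.2],[-0.75,-0.12,0,-0.02,0.05,0.18,-0.2],[-0.87,-0.14,0,-0.02,0.06,0.21,-0.2],[-1.0,-0.17,0,-0.0235,0.0638,0.225,-0.2]],
])

```text
time_s: 2.15
eef_pos: [0.4334, -0.1152, 0.231]
eef_rot: [-2.29, -1.932, -0.24]
force: [0.7, 0.4, -0.2]
width: 0.0517
```

```bash
python3 -c "
from h import *
stat(); print(rel(W(0,-322,150),ori(12)));print(rel(W(0,-322,68),ori(12)))"
```

```text
t 2.15 mill [ -60.2 -222.3  231. ] F [ 0.57  0.55 -0.23] w 0.0517 rv [ 0.1 12.  -0. ] j [-0.39 -0.12 -0.04  1.7   0.2   1.35]
[-3.812e-01  2.009e-01  1.946e-01 -3.000e-04 -2.000e-04  1.000e-04]
[-4.382e-01  2.012e-01  4.619e-01 -3.000e-04 -2.000e-04  1.000e-04]
```

```bash
python3 -c "
from h import *
print(rel(W(0,-320,150),ori(12)));print(rel(W(0,-314,49),ori(12)))"
```

```text
[-3.747e-01  2.009e-01  1.959e-01 -3.000e-04 -2.000e-04  1.000e-04]
[-4.253e-01  2.013e-01  5.294e-01 -3.000e-04 -2.000e-04  1.000e-04]
```

Emit:
move_arm([
  [[-0.15,0.08,0,0,0,0,-0.2],[-0.3,0.16,0.03,0,0,0,-0.2],[-0.37,0.2,0.1,0,0,0,-0.2],[-0.38,0.2,0.22,0,0,0,-0.2],[-0.39,0.2,0.32,0,0,0,-0.2],[-0.41,0.2,0.42,0,0,0,-0.2],[-0.42,0.2,0.49,0,0,0,-0.2],[-0.425,0.2,0.53,0,0,0,-0.2]],
])

```text
time_s: 3.15
eef_pos: [0.4765, -0.2139, 0.0479]
eef_rot: [-2.287, -1.934, -0.239]
force: [0.2, -0.6, -0.0]
width: 0.0512
```

```bash
python3 -c "
from h import *
stat()
for n in ['scene','wrist']:
    p,d=capture(n); cv2.imwrite(f'pics/{n}1.png',(cv2.resize(p[140:260,210:420],None,fx=3.6,fy=3.6,interpolation=2) if n=='scene' else p)[:,:,::-1])
"
```

```text
t 3.15 mill [  -1.1 -312.4   47.9] F [ 0.29 -0.51 -0.  ] w 0.0512 rv [ 0.1 12.  -0.2] j [-0.53  0.1  -0.17  1.37  0.2   1.2 ]
```

View pics/scene1.png

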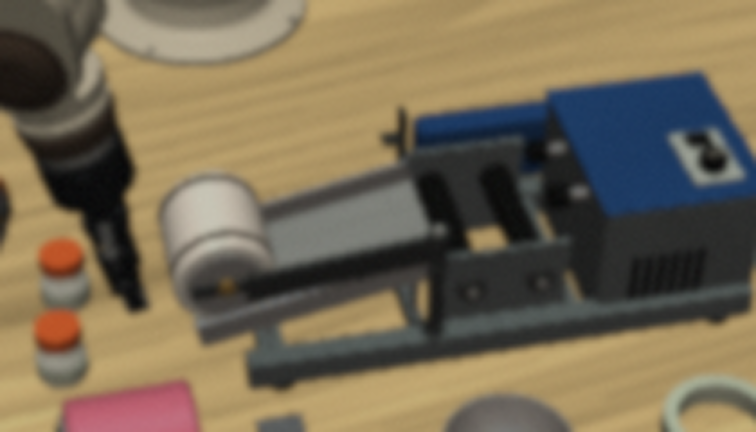

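View pics/wrist1.png

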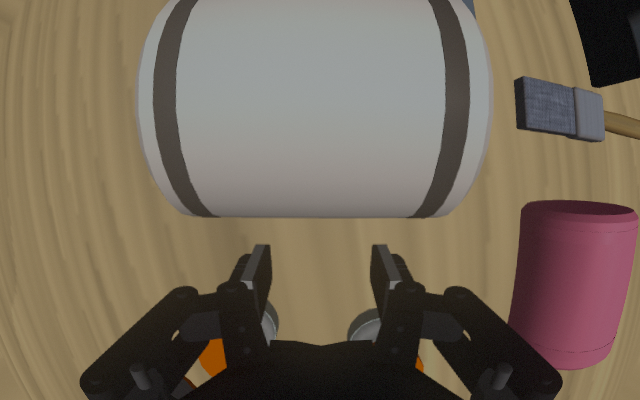

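Emit:
move_arm([
  [[0.033,0,0,0,0,0,-0.2],[0.057,0,0,0,0,0,-0.2],[0.07,0,0,0,0,0,-0.2],[0.083,0,0,0,0,0,-0.2],[0.1,0,0,0,0,0,-0.2],[0.12,0,0,0,0,0,-0.2],[0.14,0,0,0,0,0,-0.2],[0.16,0,0,0,0,0,-0.2]],
])

```text
time_s: 4.25
eef_pos: [0.4848, -0.1676, 0.0593]
eef_rot: [-2.288, -1.935, -0.24]
force: [0.4, -1.4, -0.1]
width: 0.0511
```

```bash
python3 -c "
from h import *
stat()
for n in ['scene','wrist']:
    p,d=capture(n); cv2.imwrite(f'pics/{n}2.png',(cv2.resize(p[140:260,210:420],None,fx=3.6,fy=3.6,interpolation=2) if n=='scene' else p)[:,:,::-1])
"
```

```text
t 4.25 mill [  -0.7 -265.3   59.3] F [ 0.58 -1.31 -0.11] w 0.0511 rv [ 0.  12.  -0.2] j [-0.44  0.06 -0.2   1.37  0.2   1.29]
```

View pics/scene2.png

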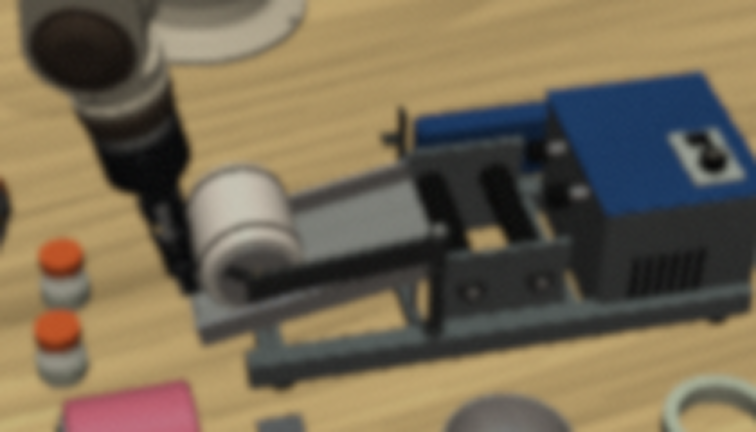

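View pics/wrist2.png

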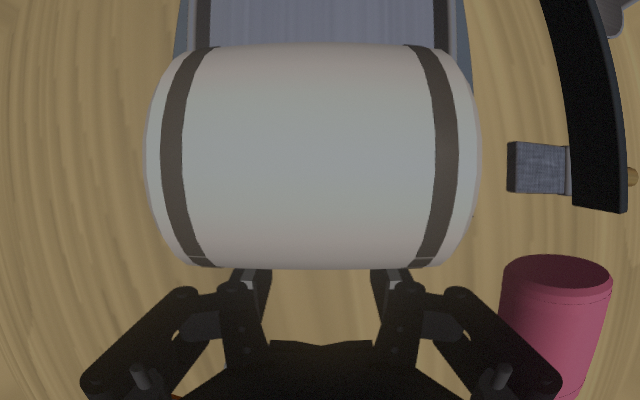

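Emit:
move_arm([
  [[0.02,0,0,0,0,0,-0.2],[0.045,0,0,0,0,0,-0.2],[0.07,0,0,0,0,0,-0.2],[0.1,0,0,0,0,0,-0.2],[0.13,0,0,0,0,0,-0.2],[0.16,0,0,0,0,0,-0.2],[0.19,0,0,0,0,0,-0.2],[0.22,0,0,0,0,0,-0.2]],
])

```text
time_s: 5.35
eef_pos: [0.4956, -0.1037, 0.0731]
eef_rot: [-2.288, -1.936, -0.24]
force: [-0.3, -2.6, -0.3]
width: 0.0513
```

Emit:
move_arm([
  [[0.03,0,0,0,0,0,-0.2],[0.06,0,0,0,0,0,-0.2],[0.09,0,0,0,0,0,-0.2],[0.12,0,0,0,0,0,-0.2],[0.15,0,0,0,0,0,-0.2],[0.175,0,0,0,0,0,-0.2],[0.2,0,0,0,0,0,-0.2],[0.22,0,0,0,0,0,-0.2]],
])

```text
time_s: 6.35
eef_pos: [0.5063, -0.0402, 0.0867]
eef_rot: [-2.288, -1.936, -0.24]
force: [-0.2, -2.2, 0.9]
width: 0.0513
```

```bash
python3 -c "
from h import *
stat()
for n in ['scene','wrist']:
    p,d=capture(n); cv2.imwrite(f'pics/{n}3.png',(cv2.resize(p[140:260,210:420],None,fx=3.6,fy=3.6,interpolation=2) if n=='scene' else p)[:,:,::-1])
"
```

```text
t 6.35 mill [  -1.  -136.1   86.7] F [ 0.14 -2.24  0.9 ] w 0.0513 rv [ 0.  12.  -0.2] j [-0.2  -0.02 -0.22  1.37  0.21  1.54]
```

View pics/scene3.png

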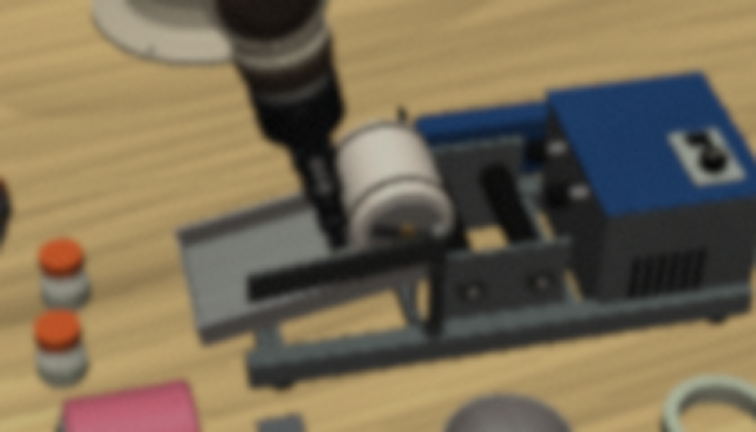

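View pics/wrist3.png

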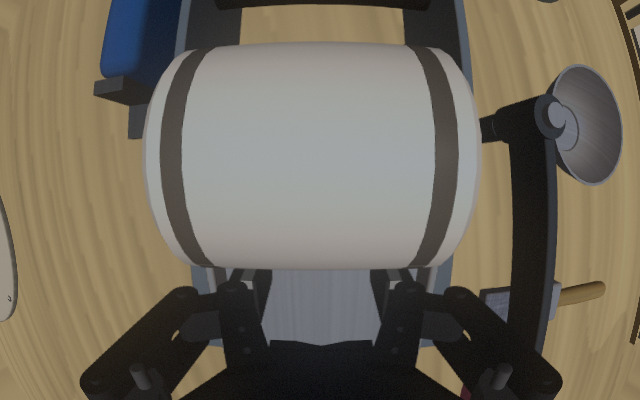

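Emit:
move_arm([
  [[0.02,0,0,0,0,0,-0.2],[0.04,0,0,0,0,0,-0.2],[0.06,0,0,0,0,0,-0.2],[0.08,0,0,0,0,0,-0.2],[0.1,0,0,0,0,0,-0.2],[0.117,0,0,0,0,0,-0.2],[0.134,0,0,0,0,0,-0.2],[0.15,0,0,0,0,0,-0.2]],
])

```text
time_s: 7.45
eef_pos: [0.5136, 0.0031, 0.0961]
eef_rot: [-2.288, -1.936, -0.24]
force: [-0.5, -1.1, 0.5]
width: 0.0511
```

Emit:
move_arm([
  [[0.013,0,0,0,0,0,-0.2],[0.026,0,0,0,0,0,-0.2],[0.038,0,0,0,0,0,-0.2],[0.05,0,0,0,0,0,-0.2],[0.06,0,0,0,0,0,-0.2],[0.07,0,0,0,0,0,-0.2],[0.077,0,0,0,0,0,-0.2],[0.083,0,0,0,0,0,-0.2]],
])

```text
time_s: 8.45
eef_pos: [0.5176, 0.0269, 0.1012]
eef_rot: [-2.288, -1.936, -0.24]
force: [-0.6, -0.1, 0.6]
width: 0.0513
```

```bash
python3 -c "
from h import *
stat()
for n in ['scene','wrist']:
    p,d=capture(n); cv2.imwrite(f'pics/{n}4.png',(cv2.resize(p[140:260,210:420],None,fx=3.6,fy=3.6,interpolation=2) if n=='scene' else p)[:,:,::-1])
"
```

```text
t 8.45 mill [ -1.2 -68.  101.2] F [-0.61 -0.22  0.59] w 0.0513 rv [ 0.  12.  -0.2] j [-0.06 -0.03 -0.2   1.37  0.21  1.68]
```

View pics/scene4.png

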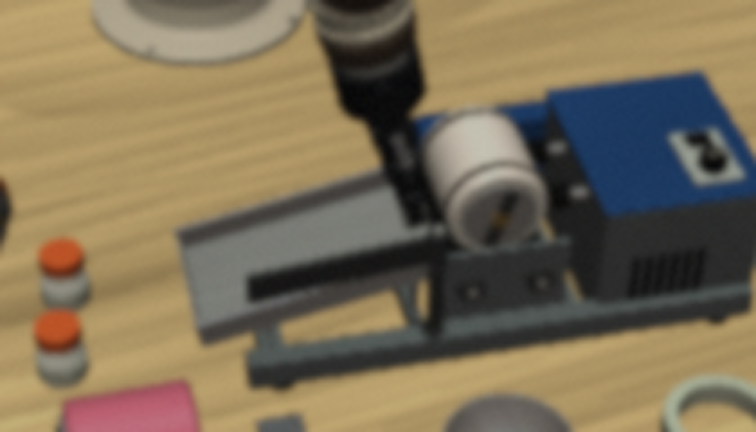

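View pics/wrist4.png

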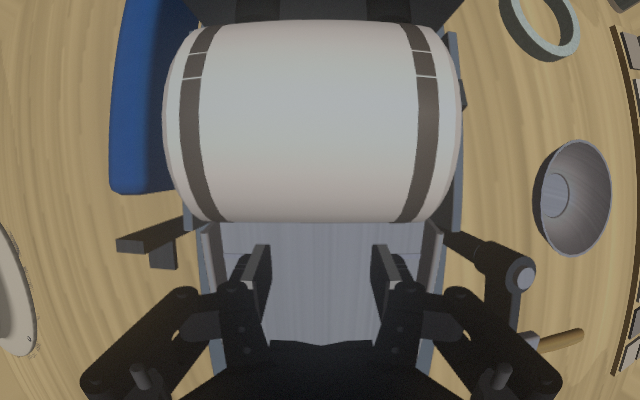

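```bash
python3 -c "
from h import *
print(rel(W(-1,-100,200),ori(12)));print(rel(W(136,-176,200),ori(0)));print(rel(W(136,-176,114),ori(0)))"
```

```text
[-3.580e-02  2.000e-04 -3.443e-01 -3.000e-04  1.000e-04  9.000e-04]
[-2.849e-01  4.561e-01 -3.973e-01 -2.000e-04 -6.660e-02  9.000e-04]
[-3.445e-01  4.562e-01 -1.169e-01 -2.000e-04 -6.660e-02  9.000e-04]
```

Emit:
move_arm([
  [[-0.02,0,-0.08,0,0,0,-0.2],[-0.03,0,-0.2,0,0,0,-0.2],[-0.036,0,-0.33,0,0,0,0.4],[-0.08,0.08,-0.39,0,-0.02,0,1],[-0.14,0.18,-0.395,0,-0.035,0,1],[-0.2,0.29,-0.397,0,-0.05,0,1],[-0.26,0.4,-0.397,0,-0.06,0,1],[-0.285,0.456,-0.397,0,-0.0666,0,1]],
])

```text
time_s: 9.55
eef_pos: [0.6355, -0.1038, 0.1987]
eef_rot: [-2.399, -2.028, 0.003]
force: [-0.2, 0.8, -0.4]
width: -0.0001
```

```bash
python3 - <<'E'
from h import *
stat()
p,d=capture("top"); np.savez("top5.npz",p=p,d=d)
cv2.imwrite("pics/top5.png",cv2.resize(p[155:275,185:405,::-1],None,fx=3.6,fy=3.6,interpolation=2))
M=(pts("top",d)-O)@RM*1000
m=(abs(M[...,0])<50)&(abs(M[...,1])<60)&(M[...,2]>135)
P=M[m]; print(len(P),P.min(0),P.max(0),P.mean(0))
# circle fit
A=np.c_[2*P[:,1:],np.ones(len(P))]; s=np.linalg.lstsq(A,(P[:,1:]**2).sum(1),rcond=None)[0]; print(s[:2],np.sqrt(s[2]+(s[:2]**2).sum()))
k=(M[...,0]>80)&(M[...,0]<115)&(M[...,1]<-80)&(M[...,1]>-240)&(M[...,2]>125)&(M[...,2]<155); print(np.c_[M[k]][::6].round())
print(rel(W(136,-176,114),ori(0)))
E
```

```text
t 9.55 mill [ 137.1 -177.   198.7] F [-0.37  0.73 -0.4 ] w -0.0001 rv [ 0.1 -0.1 -0.1] j [-0.16  0.31  0.37  1.63 -0.    1.58]
727 [-49.8692496  -43.0200372  135.74041383] [ 49.91066219  54.27662912 169.60528557] [ -0.87511432  -2.21569053 156.79832605]
[ -0.18469361 123.5331204 ] 41.72724842804366
[[  91.  -81.  144.]
 [  95. -101.  140.]
 [  88.  -81.  137.]
 [  91. -101.  147.]]
[ 0.0048 -0.0066  0.2803 -0.0004  0.0006  0.0007]
```

View pics/top5.png

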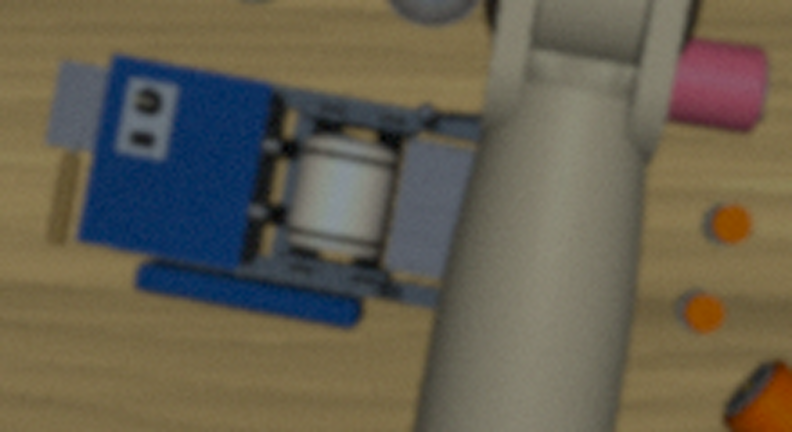

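Emit:
move_arm([
  [[0,0,0.05,0,0,0,1],[0,0,0.1,0,0,0,1],[0,0,0.15,0,0,0,1],[0,0,0.2,0,0,0,1],[0,0,0.24,0,0,0,1],[0,0,0.265,0,0,0,1],[0,0,0.28,0,0,0,1],[0,0,0.28,0,0,0,1]],
])

```text
time_s: 10.6
eef_pos: [0.6345, -0.1027, 0.1158]
eef_rot: [-2.398, -2.029, 0.001]
force: [-0.0, 0.3, -0.7]
width: -0.0002
```

```bash
python3 - <<'E'
from h import *
s=stat()
p,d=capture("wrist"); cv2.imwrite("pics/wrist6.png",p[:,:,::-1])
for q in np.r_[.0,.15,np.arange(.3,1.81,.1),1.83,1.86]:
    a=np.radians(-75)-q; dd=np.array([np.cos(a),np.sin(a)]); n=np.array([-dd[1],dd[0]])
    c=np.array([88,-66])+115*dd+(3+15*abs(n[0])+11*abs(n[1]))*n
    print(round(q,2),c.round(1),"rel x,y",((c-toM(s["eef_pos"])[:2])[::-1]/300).round(3))
E
```

```text
t 10.6 mill [ 135.9 -176.2  115.8] F [-0.06  0.26 -0.74] w -0.0002 rv [ 0.  -0.  -0.2] j [-0.16  0.3   0.2   1.47 -0.    1.58]
0.0 [ 137.4 -171.8] rel x,y [0.014 0.005]
0.15 [ 119.8 -178.1] rel x,y [-0.007 -0.054]
0.3 [ 102.  -181.6] rel x,y [-0.018 -0.113]
0.4 [  91.3 -182.6] rel x,y [-0.021 -0.149]
0.5 [  80.5 -182.5] rel x,y [-0.021 -0.185]
0.6 [  69.5 -181.4] rel x,y [-0.017 -0.222]
0.7 [  58.4 -179.2] rel x,y [-0.01  -0.258]
0.8 [  47.5 -175.8] rel x,y [ 0.001 -0.295]
0.9 [  36.8 -171.2] rel x,y [ 0.016 -0.33 ]
1.0 [  26.5 -165.5] rel x,y [ 0.035 -0.365]
1.1 [  16.7 -158.7] rel x,y [ 0.058 -0.397]
1.2 [   7.5 -150.7] rel x,y [ 0.085 -0.428]
1.3 [  -0.9 -141.7] rel x,y [ 0.115 -0.456]
1.4 [  -8.3 -131.7] rel x,y [ 0.148 -0.481]
1.5 [ -14.7 -120.8] rel x,y [ 0.184 -0.502]
1.6 [ -19.9 -109.2] rel x,y [ 0.223 -0.52 ]
1.7 [-23.9 -97. ] rel x,y [ 0.264 -0.533]
1.8 [-26.5 -84.2] rel x,y [ 0.306 -0.541]
1.83 [-27.  -80.3] rel x,y [ 0.319 -0.543]
1.86 [-27.4 -77.3] rel x,y [ 0.33  -0.544]
```

View pics/wrist6.png

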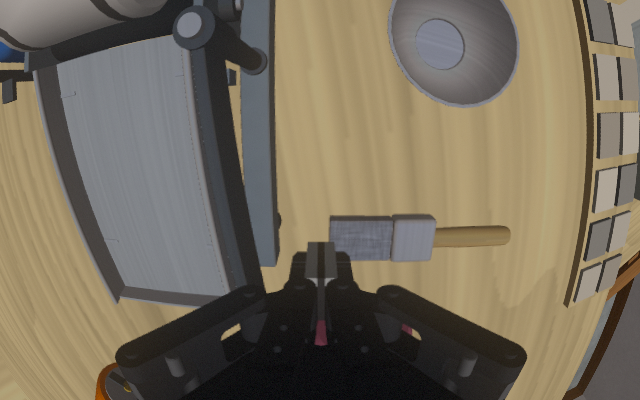

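Emit:
move_arm([
  [[-0.004,-0.025,0,0,0,0,1],[-0.007,-0.05,0,0,0,0,1],[-0.012,-0.075,0,0,0,0,1],[-0.016,-0.1,0,0,0,0,1],[-0.018,-0.122,0,0,0,0,1],[-0.021,-0.144,0,0,0,0,1],[-0.021,-0.165,0,0,0,0,1],[-0.021,-0.185,0,0,0,0,1]],
])

```text
time_s: 11.65
eef_pos: [0.5784, -0.0997, 0.1159]
eef_rot: [-2.398, -2.029, 0.0]
force: [-0.3, 0.1, -1.1]
width: 0.0003
```

```bash
cat > kp.py <<'E'
from h import *
import sys
s=stat()
for n in ['scene','wrist']:
    p,d=capture(n); cv2.imwrite(f'pics/{n}{sys.argv[1]}.png',(cv2.resize(p[140:260,210:420],None,fx=3.6,fy=3.6,interpolation=2) if n=='scene' else p)[:,:,::-1])
c0=R.from_rotvec(s["eef_rot"])
for q in np.arange(float(sys.argv[2]),1.9,.1).tolist()+[1.83]:
    a=np.radians(-75)-q; dd=np.array([np.cos(a),np.sin(a)]); n=np.array([-dd[1],dd[0]])
    c=np.array([88,-66])+115*dd+(3+15*abs(n[0])+11*abs(n[1]))*n
    print(round(q,2),c.round(1),rel(W(*c,115),ori(0),s)[:3].round(3))
E
python3 kp.py 7 0.5
```

```text
t 11.65 mill [  80.1 -182.6  115.9] F [-0.33  0.08 -1.13] w 0.0003 rv [ 0.  -0.  -0.2] j [-0.17  0.16  0.04  1.45 -0.    1.57]
0.5 [  80.5 -182.5] [0.    0.001 0.003]
0.6 [  69.5 -181.4] [ 0.004 -0.035  0.003]
0.7 [  58.4 -179.2] [ 0.012 -0.072  0.003]
0.8 [  47.5 -175.8] [ 0.023 -0.108  0.003]
0.9 [  36.8 -171.2] [ 0.038 -0.144  0.003]
1.0 [  26.5 -165.5] [ 0.057 -0.178  0.003]
1.1 [  16.7 -158.7] [ 0.08  -0.211  0.003]
1.2 [   7.5 -150.7] [ 0.107 -0.242  0.003]
1.3 [  -0.9 -141.7] [ 0.137 -0.269  0.003]
1.4 [  -8.3 -131.7] [ 0.17  -0.294  0.003]
1.5 [ -14.7 -120.8] [ 0.207 -0.315  0.003]
1.6 [ -19.9 -109.2] [ 0.246 -0.333  0.003]
1.7 [-23.9 -97. ] [ 0.286 -0.346  0.003]
1.8 [-26.5 -84.2] [ 0.329 -0.354  0.003]
1.83 [-27.  -80.3] [ 0.342 -0.356  0.003]
```

View pics/wrist7.png

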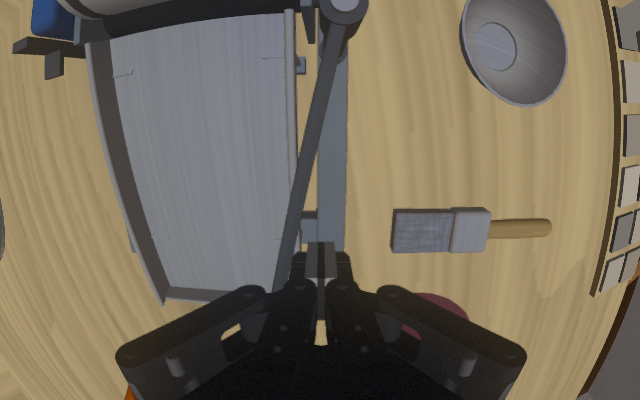

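View pics/scene7.png

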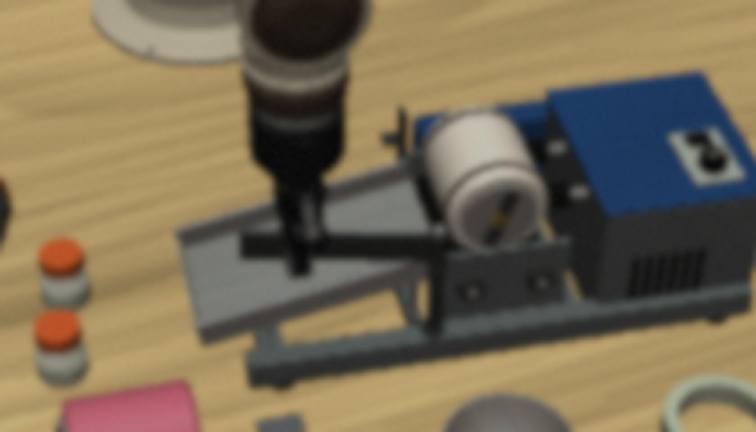

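Emit:
move_arm([
  [[0.003,-0.025,0,0,0,0,1],[0.007,-0.05,0,0,0,0,1],[0.013,-0.075,0,0,0,0,1],[0.021,-0.1,0,0,0,0,1],[0.03,-0.125,0,0,0,0,1],[0.042,-0.15,0,0,0,0,1],[0.055,-0.174,0,0,0,0,1],[0.071,-0.198,0,0,0,0,1]],
])

```text
time_s: 12.75
eef_pos: [0.5232, -0.0686, 0.1159]
eef_rot: [-2.398, -2.029, 0.001]
force: [0.1, -0.7, -0.3]
width: 0.0
```

```bash
python3 kp.py 8 1.0
```

```text
t 12.75 mill [  20.5 -161.2  115.9] F [ 0.26 -0.69 -0.3 ] w 0.0 rv [ 0.  -0.  -0.2] j [-0.13  0.02 -0.12  1.43 -0.    1.61]
1.0 [  26.5 -165.5] [-0.014  0.02   0.003]
1.1 [  16.7 -158.7] [ 0.008 -0.013  0.003]
1.2 [   7.5 -150.7] [ 0.035 -0.043  0.003]
1.3 [  -0.9 -141.7] [ 0.065 -0.071  0.003]
1.4 [  -8.3 -131.7] [ 0.099 -0.096  0.003]
1.5 [ -14.7 -120.8] [ 0.135 -0.117  0.003]
1.6 [ -19.9 -109.2] [ 0.174 -0.134  0.003]
1.7 [-23.9 -97. ] [ 0.215 -0.147  0.003]
1.8 [-26.5 -84.2] [ 0.257 -0.156  0.003]
1.83 [-27.  -80.3] [ 0.27  -0.157  0.003]
```

View pics/wrist8.png

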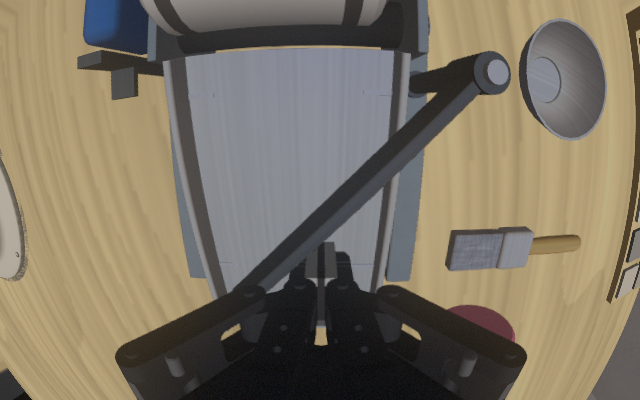

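Emit:
move_arm([
  [[0.015,-0.022,0,0,0,0,1],[0.035,-0.043,0,0,0,0,1],[0.057,-0.064,0,0,0,0,1],[0.08,-0.083,0,0,0,0,1],[0.105,-0.1,0,0,0,0,1],[0.13,-0.114,0,0,0,0,1],[0.155,-0.126,0,0,0,0,1],[0.18,-0.136,0,0,0,0,1]],
])

```text
time_s: 13.85
eef_pos: [0.4923, -0.0083, 0.1159]
eef_rot: [-2.398, -2.029, 0.001]
force: [1.2, -1.5, -0.4]
width: 0.0001
```

```bash
python3 kp.py 9 1.6
```

```text
t 13.85 mill [ -20.2 -107.1  115.9] F [ 1.43 -1.31 -0.42] w 0.0001 rv [ 0.  -0.  -0.2] j [-0.02 -0.06 -0.2   1.44 -0.    1.72]
1.6 [ -19.9 -109.2] [-0.007  0.001  0.003]
1.7 [-23.9 -97. ] [ 0.034 -0.012  0.003]
1.8 [-26.5 -84.2] [ 0.076 -0.021  0.003]
1.83 [-27.  -80.3] [ 0.089 -0.022  0.003]
```

View pics/wrist9.png

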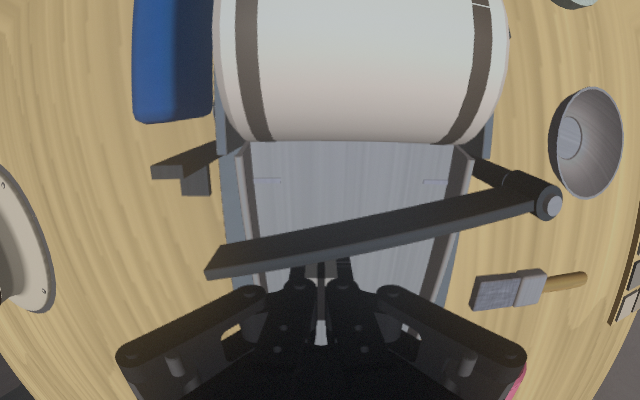

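Emit:
move_arm([
  [[0.015,-0.005,0,0,0,0,1],[0.03,-0.01,0,0,0,0,1],[0.045,-0.014,0,0,0,0,1],[0.058,-0.018,0,0,0,0,1],[0.07,-0.02,0,0,0,0,1],[0.08,-0.021,0,0,0,0,1],[0.086,-0.022,0,0,0,0,1],[0.09,-0.022,0,0,0,0,1]],
])

```text
time_s: 14.95
eef_pos: [0.4902, 0.0186, 0.1159]
eef_rot: [2.398, 2.029, -0.002]
force: [-1.4, -6.9, 0.4]
width: 0.0001
```

```bash
python3 kp.py 10 1.8
```

```text
t 14.95 mill [-26.7 -80.9 115.9] F [-0.21 -7.04  0.38] w 0.0001 rv [ 0.  -0.1 -0.2] j [ 0.04 -0.07 -0.2   1.44 -0.    1.78]
1.8 [-26.5 -84.2] [-0.011  0.001  0.003]
1.83 [-27.  -80.3] [ 0.002 -0.001  0.003]
```

View pics/wrist10.png

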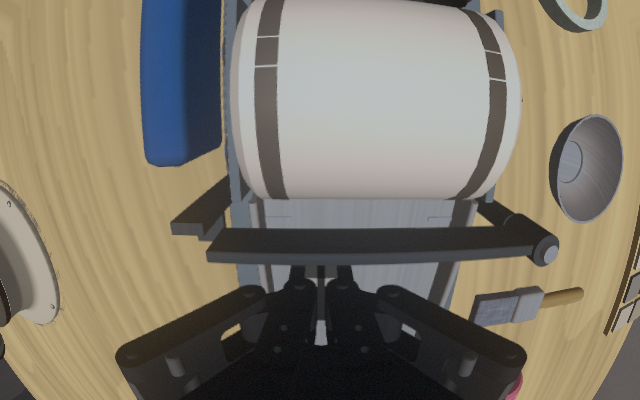

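Emit:
move_arm([
  [[0.003,0,0,0,0,0,1],[0.005,0,0,0,0,0,1],[0.007,0,0,0,0,0,1],[0.007,0,0,0,0,0,1],[0.007,0,0,0,0,0,1],[0.007,0,0,0,0,0,1],[0.007,0,0,0,0,0,1],[0.007,0,0,0,0,0,1]],
])

```text
time_s: 16.05
eef_pos: [0.4902, 0.0187, 0.1159]
eef_rot: [2.398, 2.025, -0.006]
force: [-2.1, -14.8, 2.3]
width: -0.0001
```

```bash
python3 -c "
from h import *
stat()"
```

```text
t 16.05 mill [-26.7 -80.8 115.9] F [  0.46 -14.99   2.34] w -0.0001 rv [ 0.  -0.3 -0.1] j [ 0.04 -0.07 -0.2   1.44 -0.    1.78]
```

Emit:
move_arm([
  [[-0.03,0,0,0,0,0,1],[-0.1,0,0,0,0,0,1],[-0.2,0,-0.03,0,0,0,1],[-0.25,0,-0.15,0,0,0,1],[-0.3,0,-0.3,0,0,0,1],[-0.4,-0.1,-0.4,0,0,0,1],[-0.5,-0.2,-0.42,0,0,0,1],[-0.6,-0.3,-0.42,0,0,0,1]],
])

```text
time_s: 17.05
eef_pos: [0.3715, -0.1422, 0.2427]
eef_rot: [2.397, 2.029, 0.002]
force: [-0.2, -0.4, -0.6]
width: 0.0001
```

```bash
python3 - <<'E'
from h import *
stat()
p,d=capture("top"); q,_=capture("scene")
cv2.imwrite("pics/top11.png",cv2.resize(p[120:290,185:425,::-1],None,fx=3.3,fy=3.3,interpolation=2)); cv2.imwrite("pics/scene11.png",q[:,:,::-1])
M=(pts("top",d)-O)@RM*1000
P=M[(abs(M[...,0])<50)&(abs(M[...,1])<44)&(M[...,2]>140)]
A=np.c_[2*P[:,1:],np.ones(len(P))]; s=np.linalg.lstsq(A,(P[:,1:]**2).sum(1),rcond=None)[0]; print(s[:2],np.sqrt(s[2]+(s[:2]**2).sum()))
K=M[(M[...,0]>-80)&(M[...,0]<80)&(M[...,1]<-55)&(M[...,1]>-110)&(M[...,2]>125)&(M[...,2]<155)]
print(len(K),K.min(0),K.max(0),np.polyfit(K[:,0],K[:,1],1))
E
```

```text
t 17.05 mill [-116.7 -259.3  242.7] F [-0.1  -0.46 -0.58] w 0.0001 rv [-0.1  0.  -0.2] j [-0.37 -0.27 -0.13  1.71  0.    1.37]
[ -0.17580716 125.221684  ] 40.198887826423984
97 [-78.50235748 -69.27727044 126.57748468] [ 78.66586579 -55.53698531 151.63156245] [-7.82482564e-03 -6.63901548e+01]
```

View pics/top11.png

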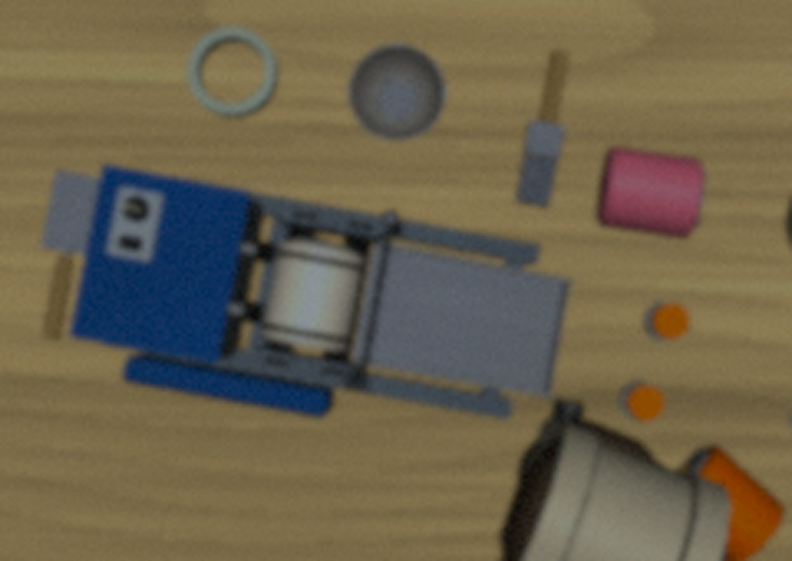

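View pics/scene11.png

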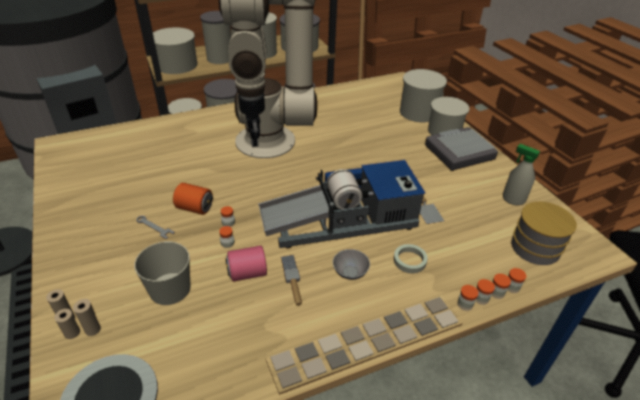

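Jar home at y ≈ 0, the keeper lies across at y ≈ -66, the bystanders are where they were, and the arm is clear.

```bash
python3 -c "
from plant import *
print(sign_off())"
```

```text
the job is handed in; nothing more can be done
None
```

The jar is home between the two rollers and the keeper is fully shut behind it. I handed the job in at about 17 s of the 51 s allowed.

- **Jar:** I pushed it up the chute square, with two half-open fingertips, until it dropped over the first roller. The last depth check put its centre at y ≈ -0.2 mm, where home is 0. The same circle fit gave a radius of 40 mm and a centre height of 125 mm, where 45 and 119 were expected. I put that down to camera noise and to seeing only the top of the jar. Its crown, at about 165 mm, agrees with the jar being seated.
- **Keeper:** I swept it round with the closed fingertips until it met its stop. On a further 2 mm push the force rose from 7 to 15 N and the fingertip did not move. With the arm withdrawn, the bar lies at y ≈ -66.4 mm and within 0.5 degrees of straight across.
- **Everything else:** in the last pictures the bystanders I could see look unmoved, by eye against the first pictures. The arm is clear of the mill and touching nothing.

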